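Load the drawn samples into their cooling blocks

ROBOT

A 6-joint arm with a two-finger parallel gripper is mounted at the origin on a cart in front of the work surface, level with it; the furniture and walls round the work are solid. World frame = base frame: x ahead of the robot, y to its left, z up, the work surface at z = 0. Lengths are in m, angles in degrees, forces in N, time in s.
With the tool pointing down it reaches from about 0.4 to 0.825 m from the base axis. Payload 7 kg.
Tool frame: the origin (TCP) lies on the centre line of the jaws, within the pads' length; the fingertips stand 19 mm ahead of it and the grasp point (between the pads) is the TCP; z points along the fingers, y is the line along which they close (so a half turn about z gives the same grasp; the last joint's range is limited). The gripper opens to 88 mm and grips with 3 to 60 N. Pads are 19 mm wide; open, the fingers measure 130 mm over their backs; the gripper's body (78 mm by 193 mm) begins 47 mm behind the grasp point.
Start: joints at [-57.92, 20.546, 0.682, 0, -70.136, -16.507], TCP at [0.181, -0.65, 0.246] pointing down, gripper open.
Joint ranges: [-176.03, 176.03], [-82.01, 121.73], [-58.28, 71.71], [-173.87, 95.51], [-174.79, -0.11], [-173.66, 173.66]. Speed limits (degrees/s): [136.94, 136.94, 172.46, 180, 180, 180].

INTERFACE

Orientations are given as [roll, pitch, yaw] about the fixed x, y, z axes, in that order (R = Rz(yaw) Ry(pitch) Rx(roll)).
In Python, from plant import get_state, capture, close_job gives the robot as it stands.
- The arm moves only by the tool apply_moves, never from a script. Its argument "targets" is a list of rows, each a list of 7 numbers: the opening, from 0 (shut) to 1 (fully open), then the shift along the tool's x, y, z normalised to -1 to 1, where 1 is 1000 mm, then the turn, a rotation vector about the tool's x, y, z normalised to -1 to 1, where 1 is 90 degrees. In form: [[claw, tx, ty, tz, ax, ay, az], ...]. A call has 1 to 20 rows; each row shifts and turns the commanded pose from where the row before left it, along the tool's axes as they then stand; what a row does not reach is not made up. A row lasts 1/12 s, in which the tool goes at most 41.7 mm and 7.16 degrees, less where a joint would pass 70% of its speed; a pose out of reach is approached as far as the arm can. A call with a number of a shift or a turn outside -1 to 1 is refused whole. A call with a gripper value outside its range is refused whole. The fingers move at their own pace and stop on an object; "newtons" is the grip in N (left out, the last holds). Time passes only in rows, so rows that do not move let the fingers close. It gives the time, the measured TCP pose, the force, the opening and the grip force at its end, in the units of the state.
- get_state(): the state, without advancing time (a new reading comes with each control period).
- capture(name): name is "scene" or "top"; returns a dict with "frame" (384x512x3 uint8, red, green, blue), "range_z" (384x512 float32, m along the optical axis (not along the pixel's ray), 0 where there is no reading), "camera_matrix" (3x3 intrinsics, pixels), "T" (4x4, takes a point from camera to world coordinates). Camera axes: x right, y down, z forward; pixel columns grow to the right and rows downward; lengths in m; the calibration is good to about 2 mm. A picture is of the moment at which its call begins.
- close_job(): hands the job in; it is judged then, once.
The state is a dict: "time_s": time; "joints": joint angles; "qd": joint speeds; "joint_torque": joint torques, N m; "tcp_pos": TCP position; "eef_rot": TCP orientation; "contact_force": force on the tool from outside, world axes, zero at the start; "moment": the same for the moment, N m; "gripper_width": finger opening in m; "gripper_force": force on a finger pad.
Only numpy, scipy, OpenCV 4.12 (cv2) and the standard library are available. Lean on these libraries where they do the work, as an engineer would, in place of code of your own. Each camera call takes 0.05 s, during which the arm holds its last target. There are 200 camera calls.

TASK

Put the samples drawn from the filtration rig on cold: set the large vial into the free bore of the two-bore vial block and the loose cuvette into the free well of the square-well block. The small vial has no block of its own, so first set the white reducing sleeve, open end up, in the wide-bored block and then stand the small vial in the sleeve. Lower the glassware gently rather than dropping it, let everything stand upright on the bottom of its bore, and leave the samples already in the blocks and the beaker where they are.

Things in the scene. Friction and masses are not known exactly. Their poses are not given: they have to be found in the camera images.
- large_vial: large glass sample vial with white screw cap, a red band on its paper label and beige contents, standing on the bench: upright cylinder, 27 mm diameter, 72 mm high. Origin at the centre of its underside, z up along it.
- small_vial: small glass sample vial with black screw cap, standing on the bench: upright cylinder, 22 mm diameter, 58 mm high. Origin at the centre of its underside, z up along it.
- cuvette: open square glass cuvette, part filled with brown sample (rigid), standing alone on the bench: 24 x 24 mm, 48 mm high, walls 2 mm. Origin at the centre of its underside, z up, x and y square to its flat sides.
- sleeve: reducing sleeve: plain white plastic cylinder with fine grip grooves, 42 mm diameter, 56 mm high, about 90 g, standing on the bench with its blind bore upward. The bore is 27 mm wide and 30 mm deep (its floor lies 26 mm above the underside), with a 4 mm countersink at the mouth; made for the small vial. Origin at the centre of its underside, z up.
- block_vial: aluminium cooling block with two round bores, for large vials: 66 (x) x 126 (y) x 50 mm high, fixed to the bench. Bores 33 mm wide and 38 mm deep (floor 12 mm above the underside), countersunk 5 mm at 45 degrees, centred at block y = -30 mm (holds a vial already) and y = +30 mm (free). Origin at the centre of its underside, z up.
- block_cuvette: aluminium cooling block with two square wells, for cuvettes: 64 (x) x 120 (y) x 34 mm high, fixed to the bench. Wells 30 x 30 mm, square to the block, 22 mm deep (floor 12 mm above the underside), countersunk 5 mm at 45 degrees, centred at block y = -30 mm (holds a cuvette already) and y = +30 mm (free). Origin at the centre of its underside, z up.
- block_wide: aluminium cooling block with one wide round bore that takes the reducing sleeve: 80 x 80 x 44 mm high, fixed to the bench. Bore in its middle, 48 mm wide and 32 mm deep (floor 12 mm above the underside), countersunk 5 mm at 45 degrees. Origin at the centre of its underside, z up.
- stored_vial: a second large vial (27 mm diameter, 72 mm high, green band on its label) that already stands in the two-bore block and stays there; it rises 34 mm above the block. Origin at the centre of its underside, z up.
- stored_cuvette: a second cuvette (24 x 24 x 48 mm) that already stands in the square-well block and stays there; it rises 26 mm above the block. Origin at the centre of its underside, z up.
- beaker: bystander: small open glass beaker, about 46 mm wide (50 over the lip) and 58 mm high, standing near the front edge of the bench; not part of the job. Origin at the centre of its underside, z up. (The tall filtration rig stands farther left: its base plate reaches from x = 0.50 to 0.78 m and y = 0.22 to 0.43 m, its valves up to z = 0.68 m; keep the arm clear of it.)
There are look-alikes about, which are no part of the job. Leave any purple look-alike of the cuvette alone. What is shaped like the sleeve but orange is not meant.

How it is judged (in metres and radians):
On the way:
1. the sleeve stands home in the wide-bored block while the small vial is not yet in it (x of sleeve in the frame of block_wide between -0.008 and 0.008 m and y of sleeve in the frame of block_wide between -0.008 and 0.008 m and z of sleeve in the frame of block_wide between 0.008 and 0.017 m and angle between sleeve's own z axis and vertical below 0.25 rad and horizontal distance between small_vial and sleeve above 0.04 m), for 0.2 s.
At the end, for the whole second after the job is handed in: Sleeve in the wide bore, small vial in the sleeve, large vial and loose cuvette in the free bores, stored samples in theirs: each within 8 mm of its bore's axis in x and y, within 5 mm of its floor, tilted under 0.25 rad, the four moved ones at rest (under 0.02 m/s); beaker upright (0.2 rad) (x of sleeve in the frame of block_wide between -0.008 and 0.008 m and y of sleeve in the frame of block_wide between -0.008 and 0.008 m and z of sleeve in the frame of block_wide between 0.008 and 0.017 m and angle between each of sleeve, small_vial, large_vial, cuvette, stored_vial, stored_cuvette's own z axis and vertical below 0.25 rad and x of small_vial in the frame of sleeve between -0.008 and 0.008 m and y of small_vial in the frame of sleeve between -0.008 and 0.008 m and z of small_vial in the frame of sleeve between 0.022 and 0.031 m and x of large_vial in the frame of block_vial between -0.008 and 0.008 m and y of large_vial in the frame of block_vial between 0.022 and 0.038 m and z of large_vial in the frame of block_vial between 0.008 and 0.017 m and x of cuvette in the frame of block_cuvette between -0.008 and 0.008 m and y of cuvette in the frame of block_cuvette between 0.022 and 0.038 m and z of cuvette in the frame of block_cuvette between 0.008 and 0.017 m and x of stored_vial in the frame of block_vial between -0.008 and 0.008 m and y of stored_vial in the frame of block_vial between -0.038 and -0.022 m and z of stored_vial in the frame of block_vial between 0.008 and 0.017 m and x of stored_cuvette in the frame of block_cuvette between -0.008 and 0.008 m and y of stored_cuvette in the frame of block_cuvette between -0.038 and -0.022 m and z of stored_cuvette in the frame of block_cuvette between 0.008 and 0.017 m and angle between beaker's own z axis and vertical below 0.2 rad and linear speed of each of large_vial, small_vial, cuvette, sleeve below 0.02 m/s); the robot touches nothing.
It fails at once if a sample that already stands in its block is pulled out or knocked over (distance of any of stored_vial, stored_cuvette from where it was at the start of the episode above 0.02 m).
It fails at once if the beaker is pushed away by more than 40 mm or knocked over (distance of beaker from where it was at the start of the episode above 0.04 m or angle between beaker's own z axis and vertical above 0.5 rad).
It fails at once if the large vial is dropped from more than about 50 mm or thrown (faster than 1 m/s with no finger on it) (linear speed of large_vial above 1 m/s and contact force between the fingers and large_vial below 0.05 N).
It fails at once if the small vial is dropped from more than about 50 mm or thrown (faster than 1 m/s with no finger on it) (linear speed of small_vial above 1 m/s and contact force between the fingers and small_vial below 0.05 N).
It fails at once if the cuvette is dropped from more than about 50 mm or thrown (faster than 1 m/s with no finger on it) (linear speed of cuvette above 1 m/s and contact force between the fingers and cuvette below 0.05 N).
It also fails if it takes over 120 s, if anything falls off the work surface, if the arm or the gripper's body presses on something with over 40 N, if the wrist force passes 120 N, or if a joint passes its speed limit or range.

## Working session

There is one attempt and no reset: what is moved stays moved. The work goes in short steps, Python scripts to look and compute and a tool call to move; the robot and the scene stay as the last step left them, time stands still between calls to the robot, and variables do not carry over. Pictures are saved under pics/ and viewed, at most 14 in all, crops included, and the job is handed in when it is done.

Besides the shell and the picture viewer there is one more tool, called after "Emit:" by a JSON object that holds its "fn" and its "kwargs", one argument or row to a line. apply_moves: Moves the arm, as the interface text tells. Scaled input: -1 to 1 covers 1000 mm each way for a shift and 90 degrees each way for a turn. Its arguments: {"type":"object","properties":{"targets":{"type":"array","items":{"type":"array","items":{"type":"number"}}},"newtons":{"type":"number"}},"required":["targets"]}

```bash
mkdir -p pics; python3 - <<'E'
from plant import get_state, capture
import cv2,numpy as np
print(get_state())
for n in("scene","top"):
    c=capture(n); cv2.imwrite(f"pics/{n}0.png",cv2.resize(c["frame"][:,:,::-1],(800,600),interpolation=cv2.INTER_CUBIC))
    np.savez(f"{n}0.npz",**c); print(n,c["camera_matrix"],c["T"].round(4))
E
```

```text
{'time_s': 0.0, 'joints': array([-5.79211165e+01,  2.05918508e+01,  6.33010578e-01, -2.27424703e-02,
       -7.01340315e+01, -1.65080346e+01]), 'qd': array([ 0.03129449,  0.00316006,  0.001826  ,  0.09694557,  0.00308703,
       -0.04393637]), 'joint_torque': array([-5.36384887e-04, -5.82721031e+01,  2.93068510e+01,  6.99753553e+00,
        6.93037538e-03, -1.14324419e-04]), 'tcp_pos': array([ 0.18107026, -0.64978134,  0.24460391]), 'eef_rot': array([ 1.79904881e+02, -5.89451142e-03, -1.64436892e+02]), 'contact_force': array([-0.45590107,  0.12872443,  1.14323185]), 'moment': array([ 0.00574615,  0.06040999, -0.03599075]), 'gripper_force': 0.0, 'gripper_width': 0.0878813287616011}
scene [[402.34886131   0.         261.65707262]
 [  0.         402.34886131 193.4248332 ]
 [  0.           0.           1.        ]] [[ 0.48   -0.5361  0.6944 -0.1321]
 [-0.877  -0.3122  0.3651 -0.4806]
 [ 0.021  -0.7843 -0.6201  0.6353]
 [ 0.      0.      0.      1.    ]]
top [[400.83940544   0.         252.02335737]
 [  0.         400.83940544 193.95817407]
 [  0.           0.           1.        ]] [[ 0.0278 -0.9841  0.1753  0.3522]
 [-0.9996 -0.0269  0.0077 -0.1315]
 [-0.0029 -0.1754 -0.9845  1.0011]
 [ 0.      0.      0.      1.    ]]
```

View pics/scene0.png

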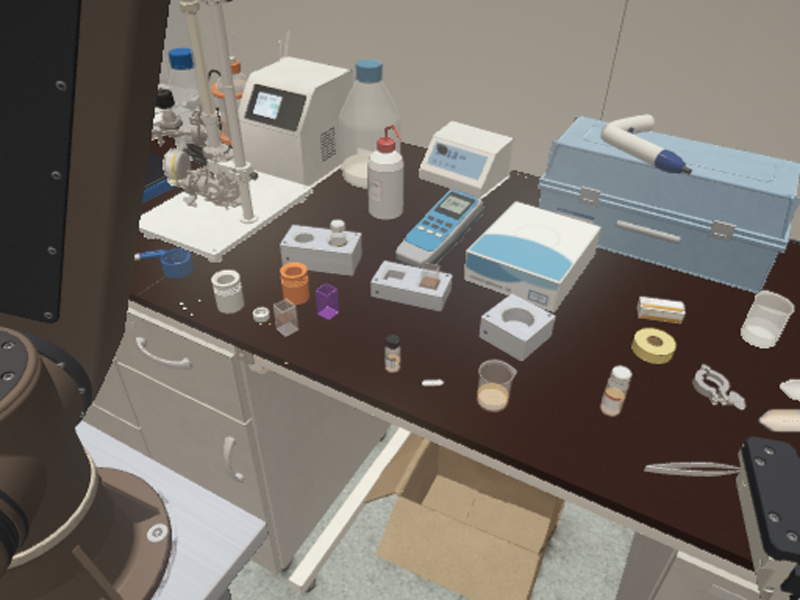

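View pics/top0.png

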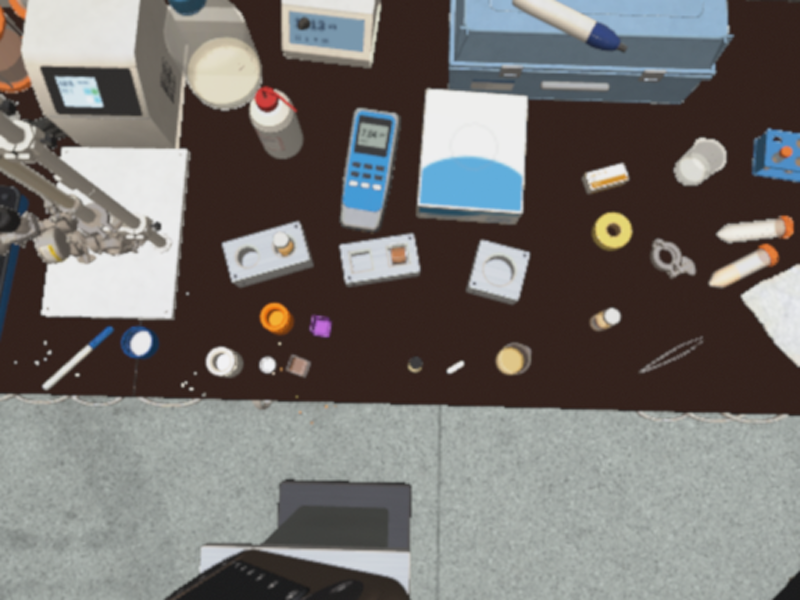

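```bash
cat > h.py <<'E'
import numpy as np,cv2
def pts(c):
    K,T,Z=c["camera_matrix"],c["T"],c["range_z"]
    v,u=np.mgrid[:Z.shape[0],:Z.shape[1]]
    P=np.stack([(u-K[0,2])/K[0,0]*Z,(v-K[1,2])/K[1,1]*Z,Z],-1)@T[:3,:3].T+T[:3,3]
    P[Z==0]=np.nan; return P
def ray(c,u,v,z):
    K,T=c["camera_matrix"],c["T"]
    d=T[:3,:3]@[(u-K[0,2])/K[0,0],(v-K[1,2])/K[1,1],1]; return (T[:3,3]+d*(z-T[2,3])/d[2])[:2]
def proj(c,p):
    q=c["T"][:3,:3].T@(np.array(p)-c["T"][:3,3]); q=c["camera_matrix"]@q; return q[:2]/q[2]
E
python3 - <<'E'
from h import *
S=dict(np.load("scene0.npz"));T=dict(np.load("top0.npz"))
PT,PS=pts(T),pts(S)
obj=dict(bvial=(266,254,.05),bcuv=(380,259,.034),bwide=(498,271,.044),lvial=(608,316,.072),svial=(415,365,.058),cuv=(298,363,.048),sleeve=(223,360,.056),beaker=(512,357,.058),orange=(276,318,.056),purple=(320,326,.048),svialst=(284,242,.084),storcuv=(399,255,.06))
for n,(u,v,h) in obj.items():
    x0=ray(T,u/1.5625,v/1.5625,h); r=.085 if n[:2]in("bv","bc","bw") else .035
    print(n,x0.round(4),end=" ")
    for nm,P in(("T",PT),("S",PS)):
        m=(np.abs(P[...,2]-h)<.005)&(np.hypot(P[...,0]-x0[0],P[...,1]-x0[1])<r)
        q=P[m]
        if len(q)>3:
            (cx,cy),wh,a=cv2.minAreaRect((q[:,:2]*1000).astype(np.float32))
            print(nm,len(q),"c",round(cx,1),round(cy,1),"wh",np.round(wh,1),"a",round(a,1),"z",(np.median(q[:,2])*1000).round(1),end=" | ")
    print()
for n,c in(("S",S),("T",T)):
    f=c["frame"][:,:,::-1]
    if n=="S": g=f[150:280,80:430]; g=cv2.resize(g,(800,297),interpolation=cv2.INTER_CUBIC);A=g
    else: g=f[140:250,125:405]; B=cv2.resize(g,(800,303),interpolation=cv2.INTER_CUBIC)
cv2.imwrite("pics/z1.png",np.vstack([A,B]))
E
```

```text
bvial [0.5941 0.078 ] T 1038 c 573.3 69.8 wh [124.3 126. ] a 18.2 z 49.3 | S 596 c 573.2 70.8 wh [123.6 126.9] a 16.9 z 51.1 | 
bcuv [ 0.5949 -0.1001] T 1119 c 622.1 -94.9 wh [112.3 120. ] a 11.4 z 33.4 | S 742 c 620.3 -95.2 wh [114.1 119.8] a 10.7 z 34.8 | 
bwide [ 0.5781 -0.2858] T 727 c 582.6 -288.1 wh [79.3 81. ] a 76.1 z 42.8 | S 634 c 581.6 -287.5 wh [81.4 81.9] a 76.1 z 44.6 | 
lvial [ 0.5067 -0.446 ] T 81 c 509.2 -453.8 wh [23.  22.4] a 23.4 z 70.8 | S 103 c 507.1 -453.0 wh [23.  22.7] a 66.4 z 72.6 | 
svial [ 0.4265 -0.1587] T 54 c 431.6 -160.7 wh [16.8 16.4] a 1.1 z 57.3 | S 58 c 431.7 -159.7 wh [18.3 17.3] a 29.4 z 58.7 | 
cuv [0.4254 0.0189] T 35 c 424.4 21.2 wh [24.3 24.7] a 73.2 z 47.6 | S 73 c 424.0 21.4 wh [27.9 26.8] a 70.5 z 47.3 | 
sleeve [0.4262 0.1311] T 153 c 426.1 134.3 wh [40.4 40.1] a 1.9 z 54.9 | S 130 c 424.9 134.8 wh [41.2 40.5] a 26.6 z 55.8 | 
beaker [ 0.4426 -0.3044] T 80 c 442.9 -308.7 wh [45.3 45.3] a 88.0 z 56.3 | S 136 c 443.2 -308.3 wh [45.6 47.3] a 86.0 z 57.0 | 
orange [0.4924 0.055 ] T 141 c 496.5 57.3 wh [40.7 40.2] a 47.0 z 54.9 | S 122 c 495.4 57.8 wh [41.4 40.7] a 87.2 z 56.1 | 
purple [ 0.4831 -0.0118] T 38 c 487.7 -10.7 wh [24.5 24.4] a 84.6 z 47.2 | S 69 c 487.9 -10.0 wh [26.1 27.4] a 82.2 z 47.4 | 
svialst [0.6049 0.0444] T 81 c 610.5 49.6 wh [22.1 22.3] a 70.6 z 83.3 | S 53 c 609.1 48.5 wh [21.3 22.2] a 71.8 z 84.7 | 
storcuv [ 0.5955 -0.1301] T 38 c 605.1 -129.0 wh [24.6 24.2] a 10.3 z 59.3 | S 61 c 605.8 -128.5 wh [28.8 24.4] a 9.4 z 59.5 |
```

View pics/z1.png

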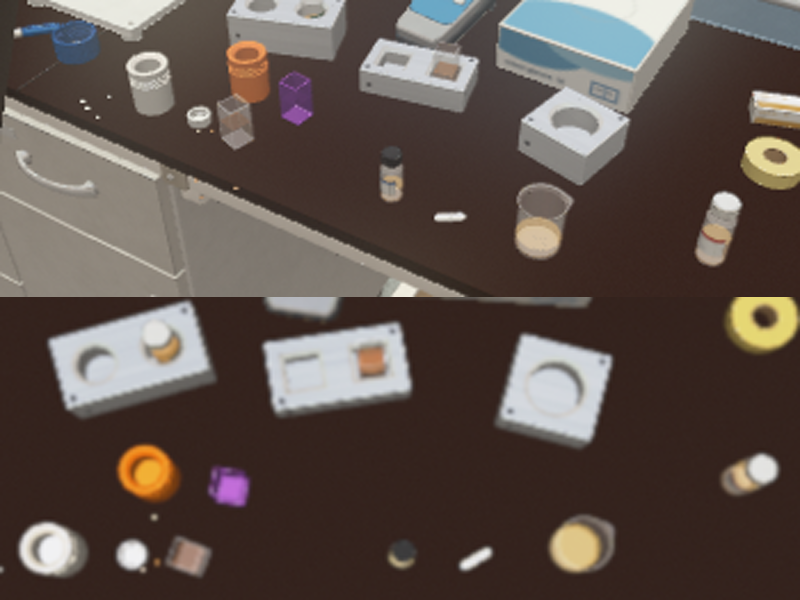

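```bash
python3 - <<'E'
from h import *
S=dict(np.load("scene0.npz"));T=dict(np.load("top0.npz"))
for n,x0,h,wy in(("bvial",(.601,.078),.05,126),("bcuv",(.600,-.1),.034,120),("bwide",(.582,-.288),.044,80)):
    for nm,c in(("T",T),("S",S)):
        P=pts(c)
        m=(np.abs(P[...,2]-h)<.005)&(np.hypot(P[...,0]-x0[0],P[...,1]-x0[1])<.075)
        k,l,st,_=cv2.connectedComponentsWithStats(m.astype(np.uint8),connectivity=4)
        q=P[l==1+st[1:,4].argmax()][:,:2]*1000
        (cx,cy),wh,a=cv2.minAreaRect(q.astype(np.float32))
        ax=np.deg2rad(a); w,hh=wh
        yaw=a if hh>w else a-90
        yaw=(yaw+45)%90-45 if n=="bwide" else yaw
        y=np.deg2rad(yaw); b=np.array([cx,cy])+(0 if n=="bwide" else 30)*np.array([-np.sin(y),np.cos(y)])
        print(n,nm,"c",np.round((cx,cy),1),np.round(wh,1),"yaw",round(yaw,1),"free bore",b.round(1))
        # hole centroid in rectified top view
E
```

```text
bvial T c [600.8  78.8] [ 66.4 126. ] yaw 18.2 free bore [591.5 107.3]
bvial S c [599.8  78.9] [ 69.1 126.4] yaw 17.5 free bore [590.8 107.5]
bcuv T c [598.9 -99.5] [ 64.9 120. ] yaw 11.4 free bore [593.  -70.1]
bcuv S c [597.5 -99.5] [ 67.5 119.9] yaw 10.7 free bore [591.9 -70.1]
bwide T c [ 582.6 -288.1] [79.3 81. ] yaw -13.9 free bore [ 582.6 -288.1]
bwide S c [ 581.6 -287.5] [81.4 81.9] yaw -13.9 free bore [ 581.6 -287.5]
```

Emit:
{"fn": "apply_moves", "kwargs": {
  "targets": [
    [0.6,0,0,0,0,0,-0.079],
    [0.6,0,0,0,0,0,-0.079],
    [0.6,0,0,0,0,0,-0.079],
    [0.6,0,0,0,0,0,-0.079],
    [0.6,0,0,0,0,0,-0.079],
    [0.6,0,0,0,0,0,-0.079],
    [0.6,0,0,0,0,0,-0.079],
    [0.6,0,0,0,0,0,-0.079],
    [0.6,0,0,0,0,0,-0.079],
    [0.6,0,0,0,0,0,-0.079],
    [0.6,0,0,0,0,0,-0.079],
    [0.6,0,0,0,0,0,-0.079],
    [0.6,0,0,0,0,0,-0.079],
    [0.6,0,0,0,0,0,0],
    [0.6,0,0,0,0,0,0],
    [0.6,0,0,0,0,0,0]
  ],
  "newtons": 12
}}

```text
time_s: 1.43
tcp_pos: [0.1811, -0.6501, 0.2453]
eef_rot: [180.0, 0.0, -72.2]
contact_force: [0.3, -0.4, -0.1]
gripper_width: 0.0529
gripper_force: 0.0
```

```bash
cat >> h.py <<'E'
def go(x,y,z,phi=None):
    "shift (mm) in current tool axes to world target; turn = tool z degrees"
    from plant import get_state
    from scipy.spatial.transform import Rotation as R
    s=get_state(); r=R.from_euler("xyz",s["eef_rot"],degrees=True)
    d=r.inv().apply(np.array([x,y,z])-s["tcp_pos"]*1000)
    print("pos",(s["tcp_pos"]*1000).round(1),"rot",s["eef_rot"].round(1),"j",s["joints"].round(),"t",s["time_s"],"w",s["gripper_width"],"shift",d.round(1))
    yaw=s["eef_rot"][2]
    if phi is not None: print("turn az deg",-((phi-90-yaw+180)%360-180))
E
python3 -c "
from h import *
go(508,-453.4,246,18)"
```

```text
pos [ 181.1 -650.1  245.3] rot [180.    0.  -72.2] j [-58.  21.   1.  -0. -70.  76.] t 1.4333 w 0.05288607562559788 shift [ -87.6 -371.3   -0.7]
turn az deg -0.2377915646262636
```

Emit:
{"fn": "apply_moves", "kwargs": {
  "targets": [
    [0.6,-0.0088,-0.0371,0,0,0,0],
    [0.6,-0.0088,-0.0371,0,0,0,0],
    [0.6,-0.0088,-0.0371,0,0,0,0],
    [0.6,-0.0088,-0.0371,0,0,0,0],
    [0.6,-0.0088,-0.0371,0,0,0,0],
    [0.6,-0.0088,-0.0371,0,0,0,0],
    [0.6,-0.0088,-0.0371,0,0,0,0],
    [0.6,-0.0088,-0.0371,0,0,0,0],
    [0.6,-0.0088,-0.0371,0,0,0,0],
    [0.6,-0.0088,-0.0371,0,0,0,0],
    [0.6,0,0,0.03,0,0,0],
    [0.6,0,0,0.03,0,0,0],
    [0.6,0,0,0.03,0,0,0],
    [0.6,0,0,0.03,0,0,0],
    [0.6,0,0,0,0,0,0],
    [0.6,0,0,0,0,0,0]
  ]
}}

```text
time_s: 2.77
tcp_pos: [0.506, -0.4515, 0.1244]
eef_rot: [179.8, 0.1, -72.1]
contact_force: [0.7, -0.5, 0.4]
gripper_width: 0.0526
gripper_force: 0.0
```

```bash
python3 -c "
from h import *
from plant import capture
go(508,-453.4,62)
A=[]
for n in('scene','top'):
    c=capture(n); u,v=(int(t) for t in proj(c,(.508,-.453,.07))); g=c['frame'][max(v-60,0):v+60,max(0,u-70):u+70,::-1]; A.append(cv2.resize(g,(400,400)))
cv2.imwrite('pics/a1.png',np.hstack(A))"
```

```text
pos [ 506.  -451.5  124.4] rot [ 1.798e+02  1.000e-01 -7.210e+01] j [-25.  26.  -7.   0. -57.  43.] t 2.7667 w 0.052637723666922084 shift [ 2.6 -1.5 62.3]
```

View pics/a1.png

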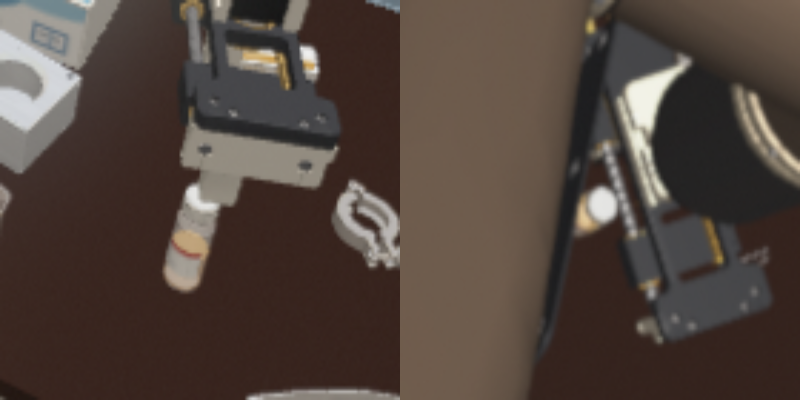

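Emit:
{"fn": "apply_moves", "kwargs": {
  "targets": [
    [0.6,0.002,-0.001,0,0,0,0],
    [0.6,0,0,0.015,0,0,0],
    [0.6,0,0,0.015,0,0,0],
    [0.6,0,0,0.015,0,0,0],
    [0.6,0,0,0.015,0,0,0],
    [0.6,0,0,0,0,0,0],
    [0.6,0,0,0,0,0,0],
    [0.6,0,0,0,0,0,0]
  ]
}}

```text
time_s: 3.53
tcp_pos: [0.5094, -0.4542, 0.0676]
eef_rot: [-179.9, -0.1, -72.0]
contact_force: [-0.1, -0.4, 0.2]
gripper_width: 0.0528
gripper_force: 0.0
```

```bash
python3 -c "
from h import *
go(508,-453.4,62)"
```

```text
pos [ 509.4 -454.2   67.6] rot [-1.799e+02 -1.000e-01 -7.200e+01] j [-25.  30. -10.   0. -50.  43.] t 3.5333 w 0.0528247748350817 shift [-1.2  1.1  5.6]
```

Emit:
{"fn": "apply_moves", "kwargs": {
  "targets": [
    [0.6,-0.001,0.001,0.004,0,0,0],
    [0.6,0,0,0,0,0,0],
    [0.2,0,0,0,0,0,0],
    [0.2,0,0,0,0,0,0],
    [0.2,0,0,0,0,0,0],
    [0.2,0,0,0,0,0,0],
    [0.2,0,0,0,0,0,0],
    [0.2,0,0,0,0,0,0],
    [0.2,0,0,0,0,0,0],
    [0.2,0,0,0,0,0,0]
  ],
  "newtons": 15
}}

```text
time_s: 4.37
tcp_pos: [0.5072, -0.4528, 0.0616]
eef_rot: [-180.0, -0.0, -72.0]
contact_force: [-0.1, -0.3, 0.4]
gripper_width: 0.0268
gripper_force: 15.0
```

Emit:
{"fn": "apply_moves", "kwargs": {
  "targets": [
    [0.2,0,0,-0.01,0,0,0],
    [0.2,0,0,-0.025,0,0,0],
    [0.2,0,0,-0.035,0,0,0],
    [0.2,0,0,-0.035,0,0,0],
    [0.2,0,0,-0.035,0,0,0],
    [0.2,0,0,0,0,0,0],
    [0.2,0,0,0,0,0,0]
  ]
}}

```text
time_s: 4.95
tcp_pos: [0.5083, -0.4535, 0.2055]
eef_rot: [-179.8, -0.3, -72.0]
contact_force: [-0.7, -1.1, -1.3]
gripper_width: 0.026
gripper_force: 15.0
```

Emit:
{"fn": "apply_moves", "kwargs": {
  "targets": [
    [0.2,-0.017,-0.0085,0,0,0,0],
    [0.2,-0.0338,-0.0169,0,0,0,0],
    [0.2,-0.0338,-0.0169,0,0,0,0],
    [0.2,-0.0338,-0.0169,0,0,0,0],
    [0.2,-0.0338,-0.0169,0,0,0,0],
    [0.2,-0.0338,-0.0169,0,0,0,0],
    [0.2,-0.0338,-0.0169,0,0,0,0],
    [0.2,-0.0338,-0.0169,0,0,0,0],
    [0.2,-0.0338,-0.0169,0,0,0,0],
    [0.2,-0.0338,-0.0169,0,0,0,0],
    [0.2,-0.0338,-0.0169,0,0,0,0],
    [0.2,-0.0338,-0.0169,0,0,0,0],
    [0.2,-0.0338,-0.0169,0,0,0,0],
    [0.2,-0.0338,-0.0169,0,0,0,0],
    [0.2,-0.0338,-0.0169,0,0,0,0],
    [0.2,-0.017,-0.0085,0,0,0,0],
    [0.2,0,0,0,0,0,0],
    [0.2,0,0,0,0,0,0],
    [0.2,0,0,0,0,0,0]
  ]
}}

```text
time_s: 6.53
tcp_pos: [0.5909, 0.1076, 0.2008]
eef_rot: [179.9, -0.0, -72.0]
contact_force: [-0.2, -0.1, -0.7]
gripper_width: 0.0264
gripper_force: 15.0
```

```bash
python3 -c "
from h import *
from plant import capture
go(591,107.3,74)
A=[]
for n in('scene','top'):
    c=capture(n); u,v=(int(t) for t in proj(c,(.591,.107,.1))); g=c['frame'][max(v-60,0):v+60,max(0,u-70):u+70,::-1]; A.append(cv2.resize(g,(400,400)))
cv2.imwrite('pics/a2.png',np.hstack(A))"
```

```text
pos [590.9 107.6 200.8] rot [179.9  -0.  -72. ] j [ 29.  16. -13.  -0. -62. -11.] t 6.5333 w 0.026408783834920395 shift [  0.3  -0.2 126.8]
```

View pics/a2.png

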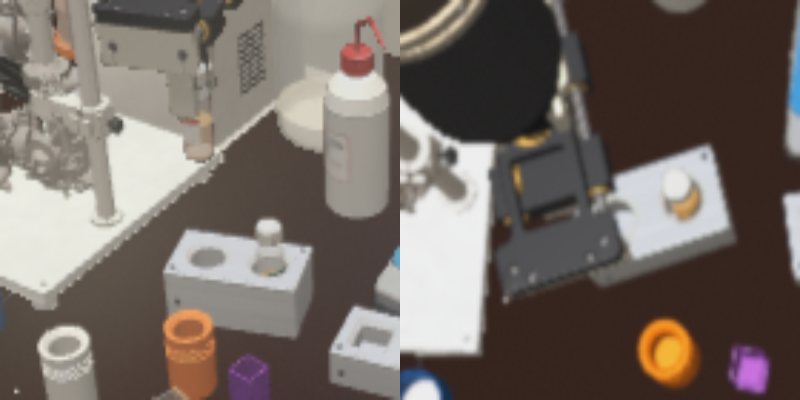

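Emit:
{"fn": "apply_moves", "kwargs": {
  "targets": [
    [0.2,0,0,0.015,0,0,0],
    [0.2,0,0,0.025,0,0,0],
    [0.2,0,0,0.025,0,0,0],
    [0.2,0,0,0.015,0,0,0],
    [0.2,0,0,0.01,0,0,0],
    [0.2,0,0,0.01,0,0,0],
    [0.2,0,0,0.01,0,0,0],
    [0.2,0,0,0.008,0,0,0],
    [0.2,0,0,0.005,0,0,0],
    [0.2,0,0,0,0,0,0],
    [0.2,0,0,0,0,0,0],
    [0.2,0,0,0,0,0,0]
  ]
}}

```text
time_s: 7.63
tcp_pos: [0.592, 0.1081, 0.0792]
eef_rot: [-179.9, 0.0, -72.0]
contact_force: [0.5, -0.0, 0.5]
gripper_width: 0.0266
gripper_force: 15.0
```

Emit:
{"fn": "apply_moves", "kwargs": {
  "targets": [
    [0.2,0,0,0.003,0,0,0],
    [0.2,0,0,0.002,0,0,0],
    [0.2,0,0,0,0,0,0],
    [0.2,0,0,0,0,0,0],
    [0.2,0,0,0,0,0,0]
  ]
}}

```text
time_s: 8.05
tcp_pos: [0.5915, 0.1079, 0.0736]
eef_rot: [180.0, 0.0, -72.0]
contact_force: [0.3, 0.0, -0.2]
gripper_width: 0.0268
gripper_force: 15.0
```

Emit:
{"fn": "apply_moves", "kwargs": {
  "targets": [
    [0.2,0,0,0.001,0,0,0],
    [0.2,0,0,0,0,0,0],
    [0.5,0,0,0,0,0,0],
    [0.5,0,0,0,0,0,0],
    [0.5,0,0,0,0,0,0],
    [0.5,0,0,0,0,0,0],
    [0.5,0,0,-0.01,0,0,0],
    [0.7,0,0,-0.02,0,0,0],
    [0.7,0,0,-0.03,0,0,0],
    [0.7,0,0,-0.03,0,0,0],
    [0.7,0,0,-0.03,0,0,0],
    [0.7,0,0,0,0,0,0],
    [0.7,0,0,0,0,0,0]
  ]
}}

```text
time_s: 9.13
tcp_pos: [0.5926, 0.1084, 0.1955]
eef_rot: [-179.7, 0.0, -72.0]
contact_force: [0.0, 0.3, -0.4]
gripper_width: 0.0612
gripper_force: 0.0
```

```bash
python3 -c "
from h import *
from plant import capture
go(425.5,134.5,190,0)
for n in('scene','top'):
    c=capture(n); P=pts(c); q=P[(np.hypot(P[...,0]-.591,P[...,1]-.107)<.03)&(P[...,2]>.06)&(P[...,2]<.1)]; q=q[q[:,2]>.078]
    if len(q)>3: print(n,len(q),cv2.minAreaRect((q[:,:2]*1000).astype(np.float32)),np.median(q[:,2]))"
```

```text
pos [592.6 108.4 195.5] rot [-179.7    0.   -72. ] j [ 29.  16. -13.   0. -61. -11.] t 9.1333 w 0.061234752427751386 shift [-76.5 150.9   4.9]
turn az deg 18.01243758574668
scene 58 ((591.3419189453125, 105.97693634033203), (23.80320167541504, 22.391464233398438), 1.025550127029419) 0.08427848763458146
```

Emit:
{"fn": "apply_moves", "kwargs": {
  "targets": [
    [0.7,0,0,0,0,0,0.0667],
    [0.7,0,0,0,0,0,0.0667],
    [0.7,0,0,0,0,0,0.0667],
    [0.7,-0.005,0.033,0,0,0,0],
    [0.7,-0.005,0.033,0,0,0,0],
    [0.7,-0.005,0.033,0,0,0,0],
    [0.7,-0.005,0.033,0,0,0,0],
    [0.7,-0.006,0.035,0,0,0,0],
    [0.7,0,0,0.03,0,0,0],
    [0.7,0,0,0.03,0,0,0],
    [0.7,0,0,0.03,0,0,0],
    [0.7,0,0,0.02,0,0,0],
    [0.7,0,0,0,0,0,0],
    [0.7,0,0,0,0,0,0],
    [0.7,0,0,0,0,0,0]
  ]
}}

```text
time_s: 10.48
tcp_pos: [0.4249, 0.1341, 0.0831]
eef_rot: [-180.0, -0.0, -90.0]
contact_force: [-0.5, -0.2, 0.4]
gripper_width: 0.0616
gripper_force: 0.0
```

```bash
python3 -c "
from h import *
go(425.5,134.5,54,0)"
```

```text
pos [424.9 134.1  83.1] rot [-180.   -0.  -90.] j [ 43.   9. -40.   0. -41. -43.] t 10.4833 w 0.06160750221223736 shift [-0.4 -0.6 29.1]
turn az deg 0.010404824916918187
```

Emit:
{"fn": "apply_moves", "kwargs": {
  "targets": [
    [0.7,0,0,0.01,0,0,0],
    [0.7,0,0,0.01,0,0,0],
    [0.7,0,0,0.009,0,0,0],
    [0.7,0,0,0,0,0,0],
    [0.7,0,0,0,0,0,0],
    [0.35,0,0,0,0,0,0],
    [0.35,0,0,0,0,0,0],
    [0.35,0,0,0,0,0,0],
    [0.35,0,0,0,0,0,0],
    [0.35,0,0,0,0,0,0],
    [0.35,0,0,0,0,0,0],
    [0.35,0,0,0,0,0,0]
  ],
  "newtons": 25
}}

```text
time_s: 11.48
tcp_pos: [0.425, 0.1343, 0.0541]
eef_rot: [-180.0, 0.0, -90.0]
contact_force: [-1.1, -0.5, 6.2]
gripper_width: 0.0419
gripper_force: 25.0
```

Emit:
{"fn": "apply_moves", "kwargs": {
  "targets": [
    [0.35,0,0,-0.01,0,0,0],
    [0.35,0,0,-0.025,0,0,0],
    [0.35,0,0,-0.035,0,0,0],
    [0.35,0,0,-0.035,0,0,0],
    [0.35,0,0,-0.035,0,0,0],
    [0.35,0,0,0,0,0,0],
    [0.35,0,0,0,0,0,0],
    [0.35,0,0,0,0,0,0]
  ]
}}

```text
time_s: 12.15
tcp_pos: [0.424, 0.1337, 0.1933]
eef_rot: [180.0, 0.0, -90.0]
contact_force: [0.1, -0.1, -1.4]
gripper_width: 0.0414
gripper_force: 25.0
```

```bash
python3 -c "
from h import *
go(582,-287.8,194,0)"
```

```text
pos [424.  133.7 193.3] rot [180.   0. -90.] j [ 43.   1. -31.  -0. -58. -43.] t 12.15 w 0.041392840916301854 shift [ 421.5 -158.1   -1. ]
turn az deg -0.022789651533742017
```

Emit:
{"fn": "apply_moves", "kwargs": {
  "targets": [
    [0.35,0.01,-0.004,0,0,0,0],
    [0.35,0.034,-0.0127,0,0,0,0],
    [0.35,0.034,-0.0127,0,0,0,0],
    [0.35,0.034,-0.0127,0,0,0,0],
    [0.35,0.034,-0.0127,0,0,0,0],
    [0.35,0.034,-0.0127,0,0,0,0],
    [0.35,0.034,-0.0127,0,0,0,0],
    [0.35,0.034,-0.0127,0,0,0,0],
    [0.35,0.034,-0.0127,0,0,0,0],
    [0.35,0.034,-0.0127,0,0,0,0],
    [0.35,0.034,-0.0127,0,0,0,0],
    [0.35,0.034,-0.0127,0,0,0,0],
    [0.35,0.034,-0.0127,0,0,0,0],
    [0.35,0.0035,-0.0016,0,0,0,0],
    [0.35,0,0,0,0,0,0],
    [0.35,0,0,0,0,0,0],
    [0.35,0,0,0,0,0,0]
  ]
}}

```text
time_s: 13.57
tcp_pos: [0.5817, -0.2866, 0.1924]
eef_rot: [179.9, 0.0, -90.0]
contact_force: [0.5, 0.7, 0.3]
gripper_width: 0.0418
gripper_force: 25.0
```

```bash
python3 -c "
from h import *
from plant import capture
go(582,-287.8,66,0)
c=capture('scene'); u,v=(int(t) for t in proj(c,(.582,-.288,.1))); g=c['frame'][max(v-75,0):v+75,max(0,u-75):u+75,::-1]
cv2.imwrite('pics/a3.png',cv2.resize(g,(500,500)))"
```

```text
pos [ 581.7 -286.6  192.4] rot [179.9   0.  -90. ] j [ -9.  20.  -7.  -0. -63.   9.] t 13.5667 w 0.041765187068809766 shift [  1.2  -0.5 126.4]
turn az deg 0.017304573982585225
```

View pics/a3.png

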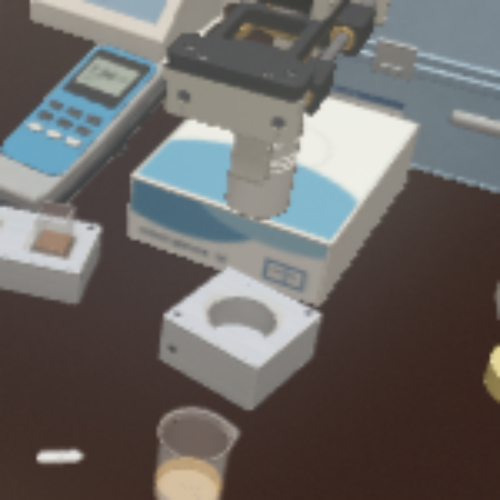

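```bash
python3 -c "
from h import *
T=dict(np.load('top0.npz')); P=pts(T)
q=P[(P[...,0]>.62)&(P[...,0]<.72)&(P[...,1]<-.24)&(P[...,1]>-.34)&(P[...,2]>.01)]
for a in np.arange(.62,.72,.01):
    s=q[(q[:,0]>=a)&(q[:,0]<a+.01)]; print(round(a,2),len(s),s[:,2].max().round(3) if len(s) else None)"
```

```text
0.62 41 0.047
0.63 1 0.04
0.64 0 None
0.65 0 None
0.66 6 0.051
0.67 299 0.064
0.68 127 0.064
0.69 129 0.065
0.7 128 0.063
0.71 129 0.065
```

Emit:
{"fn": "apply_moves", "kwargs": {
  "targets": [
    [0.35,0.001,0,0.015,0,0,0],
    [0.35,0,0,0.025,0,0,0],
    [0.35,0,0,0.025,0,0,0],
    [0.35,0,0,0.015,0,0,0],
    [0.35,0,0,0.01,0,0,0],
    [0.35,0,0,0.01,0,0,0],
    [0.35,0,0,0.01,0,0,0],
    [0.35,0,0,0.006,0,0,0],
    [0.35,0,0,0.004,0,0,0],
    [0.35,0,0,0,0,0,0],
    [0.35,0,0,0,0,0,0],
    [0.35,0,0,0,0,0,0]
  ]
}}

```text
time_s: 14.62
tcp_pos: [0.5829, -0.2887, 0.0742]
eef_rot: [-179.9, -0.0, -90.0]
contact_force: [-0.9, -0.7, -0.7]
gripper_width: 0.0416
gripper_force: 25.0
```

Emit:
{"fn": "apply_moves", "kwargs": {
  "targets": [
    [0.35,0,0,0.004,0,0,0],
    [0.35,0,0,0.003,0,0,0],
    [0.35,0,0,0,0,0,0],
    [0.35,0,0,0,0,0,0],
    [0.35,0,0,0,0,0,0]
  ]
}}

```text
time_s: 15.03
tcp_pos: [0.5824, -0.2885, 0.0665]
eef_rot: [180.0, 0.0, -90.0]
contact_force: [0.6, -0.2, -1.0]
gripper_width: 0.0421
gripper_force: 25.0
```

Emit:
{"fn": "apply_moves", "kwargs": {
  "targets": [
    [0.35,0,0,0.001,0,0,0],
    [0.35,0,0,0,0,0,0],
    [0.6,0,0,0,0,0,0],
    [0.6,0,0,0,0,0,0],
    [0.6,0,0,0,0,0,0],
    [0.6,0,0,0,0,0,0],
    [0.6,0,0,-0.01,0,0,0],
    [0.6,0,0,-0.02,0,0,0],
    [0.6,0,0,-0.03,0,0,0],
    [0.6,0,0,-0.03,0,0,0],
    [0.6,0,0,-0.03,0,0,0],
    [0.6,0,0,0,0,0,0],
    [0.6,0,0,0,0,0,0]
  ]
}}

```text
time_s: 16.12
tcp_pos: [0.5837, -0.2889, 0.1887]
eef_rot: [-179.7, -0.1, -90.0]
contact_force: [0.0, -0.6, -0.6]
gripper_width: 0.0528
gripper_force: 0.0
```

```bash
python3 -c "
from h import *
from plant import capture
go(431.6,-160,185,0)
for n in('scene','top'):
    c=capture(n); P=pts(c)
    for (x,y,h) in((.582,-.288,.068),(.4316,-.160,.058),(.4242,.0213,.048)):
        q=P[(np.hypot(P[...,0]-x,P[...,1]-y)<.035)&(abs(P[...,2]-h)<.006)]
        if len(q)>3: print(n,len(q),cv2.minAreaRect((q[:,:2]*1000).astype(np.float32)),np.median(q[:,2]))
    if n=='scene': u,v=(int(t) for t in proj(c,(.582,-.288,.06))); cv2.imwrite('pics/a4.png',cv2.resize(c['frame'][v-50:v+50,u-50:u+50,::-1],(400,400)))"
```

```text
pos [ 583.7 -288.9  188.7] rot [-1.797e+02 -1.000e-01 -9.000e+01] j [ -9.  20.  -7.   0. -62.   9.] t 16.1167 w 0.05277486981404121 shift [-128.9  152.1    2.8]
turn az deg 0.002066118321806698
scene 150 ((580.9320678710938, -286.5), (41.28245544433594, 40.34330368041992), 42.45794677734375) 0.06749496573518604
scene 62 ((430.9078063964844, -160.20118713378906), (18.930496215820312, 17.384300231933594), 31.125991821289062) 0.05845805841309987
scene 78 ((424.0069580078125, 22.166576385498047), (27.718711853027344, 25.652238845825195), 71.9332504272461) 0.04726076324423578
top 42 ((582.4518432617188, -271.2236633300781), (9.611010551452637, 32.194786071777344), 89.91184997558594) 0.06680633596418739
top 53 ((431.6306457519531, -160.7331085205078), (16.75090789794922, 16.58937644958496), 1.284680724143982) 0.05722981338960331
```

View pics/a4.png

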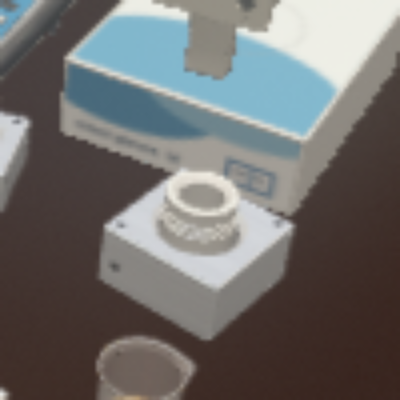

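Emit:
{"fn": "apply_moves", "kwargs": {
  "targets": [
    [0.55,-0.0258,0.0304,0,0,0,0],
    [0.55,-0.0258,0.0304,0,0,0,0],
    [0.55,-0.0258,0.0304,0,0,0,0],
    [0.55,-0.0258,0.0304,0,0,0,0],
    [0.55,-0.0257,0.0304,0,0,0,0],
    [0.55,0,0,0.03,0,0,0],
    [0.55,0,0,0.03,0,0,0],
    [0.55,0,0,0.025,0,0,0],
    [0.55,0,0,0.015,0,0,0],
    [0.55,0,0,0,0,0,0],
    [0.55,0,0,0,0,0,0],
    [0.55,0,0,0,0,0,0]
  ]
}}

```text
time_s: 17.22
tcp_pos: [0.4309, -0.1598, 0.086]
eef_rot: [180.0, -0.0, -90.0]
contact_force: [0.5, -0.2, 0.5]
gripper_width: 0.0483
gripper_force: 0.0
```

```bash
python3 -c "
from h import *
go(431.5,-160.3,53,0)"
```

```text
pos [ 430.9 -159.8   86. ] rot [180.  -0. -90.] j [  4.  10. -38.   0. -42.  -4.] t 17.2167 w 0.04828726646993629 shift [ 0.5 -0.6 33. ]
turn az deg 0.006693238952436786
```

Emit:
{"fn": "apply_moves", "kwargs": {
  "targets": [
    [0.55,0,0,0.012,0,0,0],
    [0.55,0,0,0.012,0,0,0],
    [0.55,0,0,0.008,0,0,0],
    [0.55,0,0,0,0,0,0],
    [0.55,0,0,0,0,0,0],
    [0.15,0,0,0,0,0,0],
    [0.15,0,0,0,0,0,0],
    [0.15,0,0,0,0,0,0],
    [0.15,0,0,0,0,0,0],
    [0.15,0,0,0,0,0,0],
    [0.15,0,0,0,0,0,0],
    [0.15,0,0,0,0,0,0],
    [0.15,0,0,0,0,0,0]
  ],
  "newtons": 12
}}

```text
time_s: 18.3
tcp_pos: [0.4308, -0.1596, 0.0538]
eef_rot: [-180.0, -0.0, -90.0]
contact_force: [0.1, 0.8, 2.7]
gripper_width: 0.0217
gripper_force: 12.0
```

Emit:
{"fn": "apply_moves", "kwargs": {
  "targets": [
    [0.15,0,0,-0.01,0,0,0],
    [0.15,0,0,-0.025,0,0,0],
    [0.15,0,0,-0.035,0,0,0],
    [0.15,0,0,-0.035,0,0,0],
    [0.15,0,0,-0.035,0,0,0],
    [0.15,0,0,0,0,0,0],
    [0.15,0,0,0,0,0,0],
    [0.15,0,0,0,0,0,0]
  ]
}}

```text
time_s: 18.97
tcp_pos: [0.43, -0.1595, 0.1932]
eef_rot: [180.0, 0.0, -90.0]
contact_force: [-1.1, 0.1, -1.0]
gripper_width: 0.0217
gripper_force: 12.0
```

```bash
python3 -c "
from h import *
go(581.7,-287.5,194,0)"
```

```text
pos [ 430.  -159.5  193.2] rot [180.   0. -90.] j [  4.   2. -30.  -0. -58.  -4.] t 18.9667 w 0.02169056951181068 shift [ 128.  -151.7   -0.9]
turn az deg -0.025041586030255303
```

Emit:
{"fn": "apply_moves", "kwargs": {
  "targets": [
    [0.15,0.0128,-0.0152,0,0,0,0],
    [0.15,0.0256,-0.0303,0,0,0,0],
    [0.15,0.0256,-0.0303,0,0,0,0],
    [0.15,0.0256,-0.0303,0,0,0,0],
    [0.15,0.0256,-0.0303,0,0,0,0],
    [0.15,0.0128,-0.0152,0,0,0,0],
    [0.15,0,0,0,0,0,0],
    [0.15,0,0,0,0,0,0],
    [0.15,0,0,0,0,0,0],
    [0.15,0,0,0,0,0,0]
  ]
}}

```text
time_s: 19.8
tcp_pos: [0.5811, -0.287, 0.1927]
eef_rot: [179.9, 0.0, -90.0]
contact_force: [-0.1, -0.1, 0.3]
gripper_width: 0.0214
gripper_force: 12.0
```

```bash
python3 -c "
from h import *
from plant import capture
go(581.7,-287.5,92,0)
c=capture('scene'); u,v=(int(t) for t in proj(c,(.582,-.288,.1))); cv2.imwrite('pics/a5.png',cv2.resize(c['frame'][v-55:v+55,u-55:u+55,::-1],(500,500)))"
```

```text
pos [ 581.1 -287.   192.7] rot [179.9   0.  -90. ] j [ -9.  20.  -7.  -0. -63.   9.] t 19.8 w 0.021372527335459135 shift [  0.5  -0.7 100.7]
turn az deg 0.009644580959417226
```

View pics/a5.png

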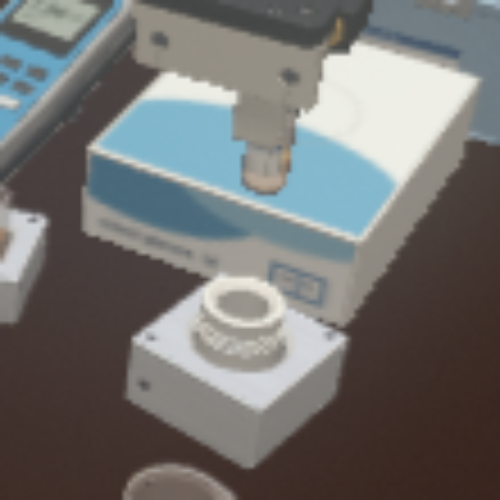

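Emit:
{"fn": "apply_moves", "kwargs": {
  "targets": [
    [0.15,0,0,0.015,0,0,0],
    [0.15,0,0,0.025,0,0,0],
    [0.15,0,0,0.015,0,0,0],
    [0.15,0,0,0.01,0,0,0],
    [0.15,0,0,0.01,0,0,0],
    [0.15,0,0,0.01,0,0,0],
    [0.15,0,0,0.008,0,0,0],
    [0.15,0,0,0.003,0,0,0],
    [0.15,0,0,0,0,0,0],
    [0.15,0,0,0,0,0,0],
    [0.15,0,0,0,0,0,0]
  ]
}}

```text
time_s: 20.77
tcp_pos: [0.5826, -0.2878, 0.0983]
eef_rot: [-179.9, -0.0, -90.0]
contact_force: [-1.0, -0.6, -0.5]
gripper_width: 0.0213
gripper_force: 12.0
```

Emit:
{"fn": "apply_moves", "kwargs": {
  "targets": [
    [0.15,0,0,0.003,0,0,0],
    [0.15,0,0,0.002,0,0,0],
    [0.15,0,0,0,0,0,0],
    [0.15,0,0,0,0,0,0],
    [0.15,0,0,0,0,0,0]
  ]
}}

```text
time_s: 21.18
tcp_pos: [0.5821, -0.2877, 0.0926]
eef_rot: [-180.0, -0.0, -90.0]
contact_force: [0.1, 0.2, -0.9]
gripper_width: 0.0215
gripper_force: 12.0
```

Emit:
{"fn": "apply_moves", "kwargs": {
  "targets": [
    [0.15,0,0,0.001,0,0,0],
    [0.15,0,0,0,0,0,0],
    [0.42,0,0,0,0,0,0],
    [0.42,0,0,0,0,0,0],
    [0.42,0,0,0,0,0,0],
    [0.42,0,0,0,0,0,0],
    [0.42,0,0,-0.01,0,0,0],
    [0.42,0,0,-0.02,0,0,0],
    [0.42,0,0,-0.03,0,0,0],
    [0.42,0,0,-0.03,0,0,0],
    [0.42,0,0,0,0,0,0],
    [0.42,0,0,0,0,0,0],
    [0.42,0,0,0,0,0,0]
  ]
}}

```text
time_s: 22.27
tcp_pos: [0.582, -0.2875, 0.1822]
eef_rot: [-180.0, 0.0, -90.0]
contact_force: [-0.8, 0.3, -1.2]
gripper_width: 0.0368
gripper_force: 0.0
```

```bash
python3 -c "
from h import *
from plant import capture
go(424.2,21.5,185,-18)
for n in('scene','top'):
    c=capture(n); P=pts(c)
    for (x,y,h) in((.582,-.288,.068),(.582,-.288,.096),(.4242,.0213,.048)):
        q=P[(np.hypot(P[...,0]-x,P[...,1]-y)<.035)&(abs(P[...,2]-h)<.006)]
        if len(q)>3: print(n,len(q),cv2.minAreaRect((q[:,:2]*1000).astype(np.float32)),np.median(q[:,2]))
    u,v=(int(t) for t in proj(c,(.424,.021,.03))); g=cv2.resize(c['frame'][v-35:v+35,u-35:u+35,::-1],(400,400),interpolation=cv2.INTER_CUBIC)
    A=g if n=='scene' else np.hstack([A,g])
cv2.imwrite('pics/a6.png',A)"
```

```text
pos [ 582.  -287.5  182.2] rot [-180.    0.  -90.] j [ -9.  21.  -8.  -0. -62.   9.] t 22.2667 w 0.036755306149801915 shift [-309.   157.9   -2.9]
turn az deg 17.986668889449618
scene 146 ((578.9906005859375, -287.3089294433594), (36.9512825012207, 41.01078414916992), 10.823141098022461) 0.06752992618097897
scene 55 ((581.0718994140625, -287.5561218261719), (16.415508270263672, 18.490360260009766), 37.26313400268555) 0.09652493977690879
scene 81 ((423.58026123046875, 22.559476852416992), (27.891828536987305, 26.119007110595703), 72.89387512207031) 0.04728987057221645
top 46 ((576.524658203125, -276.8160400390625), (40.259422302246094, 18.568479537963867), 33.731727600097656) 0.06619185534147398
```

View pics/a6.png

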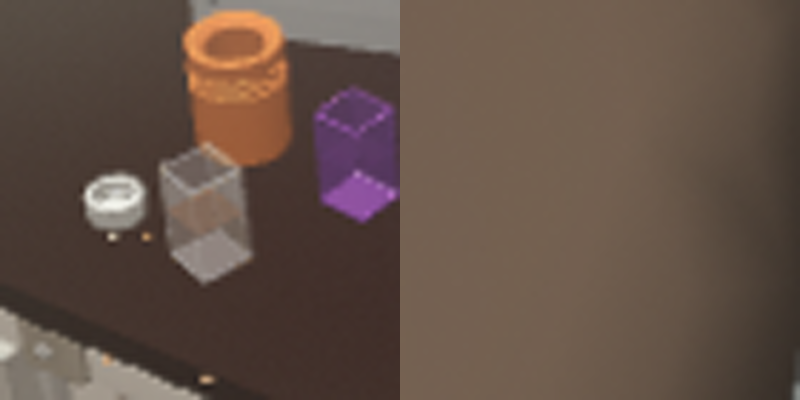

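```bash
python3 -c "
from h import *
c=dict(np.load('scene0.npz')); u,v=(int(t) for t in proj(c,(.424,.021,.03)))
for z,C in((.048,[(160,167),(207,146),(241,166),(199,189)]),(.0,[(171,252),(207,283),(253,257)])):
    w=np.array([ray(c,u-35+(a+.5)/5.714-.5,v-35+(b+.5)/5.714-.5,z)*1000 for a,b in C]); print(w.round(1),w.mean(0)); d=np.diff(w,axis=0); print(np.degrees(np.arctan2(d[:,1],d[:,0])).round(1),np.hypot(*d.T).round(1))"
```

```text
[[419.   37.9]
 [439.7  30. ]
 [436.   10. ]
 [415.6  15.5]] [427.54989632  23.33998462]
[ -21.  -100.4  164.7] [22.2 20.4 21.2]
[[420.8  40.3]
 [412.6  15.2]
 [435.4   8.7]] [422.92952272  21.426607  ]
[-108.1  -16. ] [26.4 23.8]
```

Emit:
{"fn": "apply_moves", "kwargs": {
  "targets": [
    [0.42,-0.031,0.0158,0,0,0,0],
    [0.42,-0.031,0.0158,0,0,0,0],
    [0.42,-0.031,0.0158,0,0,0,0],
    [0.42,-0.031,0.0158,0,0,0,0],
    [0.42,-0.031,0.0158,0,0,0,0],
    [0.42,-0.031,0.0158,0,0,0,0],
    [0.42,-0.031,0.0158,0,0,0,0],
    [0.42,-0.031,0.0158,0,0,0,0],
    [0.42,-0.031,0.0158,0,0,0,0],
    [0.42,-0.031,0.0158,0,0,0,0],
    [0.42,0,0,0,0,0,0.063],
    [0.42,0,0,0,0,0,0.063],
    [0.42,0,0,0,0,0,0.063],
    [0.42,0,0,0.035,0,0,0],
    [0.42,0,0,0.035,0,0,0],
    [0.42,0,0,0.03,0,0,0],
    [0.42,0,0,0,0,0,0],
    [0.42,0,0,0,0,0,0],
    [0.42,0,0,0,0,0,0]
  ]
}}

```text
time_s: 23.95
tcp_pos: [0.4248, 0.0225, 0.0825]
eef_rot: [-180.0, -0.0, -107.0]
contact_force: [0.8, 0.4, 0.3]
gripper_width: 0.0367
gripper_force: 0.0
```

```bash
python3 -c "
from h import *
go(424.2,22,44,-17)"
```

```text
pos [424.8  22.5  82.5] rot [-180.   -0. -107.] j [ 30.   8. -42.   0. -40. -47.] t 23.95 w 0.036745243245816045 shift [ 0.7  0.5 38.5]
turn az deg 0.01875395075870756
```

Emit:
{"fn": "apply_moves", "kwargs": {
  "targets": [
    [0.42,0,0,0.012,0,0,0],
    [0.42,0,0,0.012,0,0,0],
    [0.42,0,0,0.008,0,0,0],
    [0.42,0,0,0.006,0,0,0],
    [0.42,0,0,0,0,0,0],
    [0.42,0,0,0,0,0,0],
    [0.2,0,0,0,0,0,0],
    [0.2,0,0,0,0,0,0],
    [0.2,0,0,0,0,0,0],
    [0.2,0,0,0,0,0,0],
    [0.2,0,0,0,0,0,0],
    [0.2,0,0,0,0,0,0]
  ],
  "newtons": 10
}}

```text
time_s: 24.95
tcp_pos: [0.4246, 0.0225, 0.044]
eef_rot: [-180.0, 0.0, -107.0]
contact_force: [-1.1, -0.7, 5.8]
gripper_width: 0.0245
gripper_force: 10.0
```

Emit:
{"fn": "apply_moves", "kwargs": {
  "targets": [
    [0.2,0,0,-0.01,0,0,0],
    [0.2,0,0,-0.025,0,0,0],
    [0.2,0,0,-0.035,0,0,0],
    [0.2,0,0,-0.035,0,0,0],
    [0.2,0,0,-0.035,0,0,0],
    [0.2,0,0,0,0,0,-0.078],
    [0.2,0,0,0,0,0,-0.078],
    [0.2,0,0,0,0,0,-0.078],
    [0.2,0,0,0,0,0,-0.077],
    [0.2,0,0,0,0,0,0],
    [0.2,0,0,0,0,0,0],
    [0.2,0,0,0,0,0,0]
  ]
}}

```text
time_s: 25.95
tcp_pos: [0.424, 0.0223, 0.1834]
eef_rot: [180.0, -0.0, -79.3]
contact_force: [-0.5, -0.4, -0.8]
gripper_width: 0.025
gripper_force: 10.0
```

```bash
python3 -c "
from h import *
go(592.4,-70.1,184,11)"
```

```text
pos [424.   22.3 183.4] rot [180.   -0.  -79.3] j [ 30.  -1. -34.  -0. -56. -19.] t 25.95 w 0.025003077802586298 shift [ 122.2 -148.3   -0.6]
turn az deg -0.26310127707174047
```

Emit:
{"fn": "apply_moves", "kwargs": {
  "targets": [
    [0.2,0.01,-0.0123,0,0,0,0],
    [0.2,0.0204,-0.0247,0,0,0,0],
    [0.2,0.0204,-0.0247,0,0,0,0],
    [0.2,0.0204,-0.0247,0,0,0,0],
    [0.2,0.0204,-0.0247,0,0,0,0],
    [0.2,0.0204,-0.0247,0,0,0,0],
    [0.2,0.0102,-0.0125,0,0,0,-0.003],
    [0.2,0,0,0,0,0,0],
    [0.2,0,0,0,0,0,0],
    [0.2,0,0,0,0,0,0],
    [0.2,0,0,0,0,0,0]
  ]
}}

```text
time_s: 26.87
tcp_pos: [0.5922, -0.069, 0.1836]
eef_rot: [180.0, 0.0, -78.8]
contact_force: [0.6, -0.0, 0.0]
gripper_width: 0.0249
gripper_force: 10.0
```

```bash
python3 -c "
from h import *
from plant import capture
go(592.4,-70.1,56,11)
c=capture('scene'); u,v=(int(t) for t in proj(c,(.592,-.07,.09))); cv2.imwrite('pics/a7.png',cv2.resize(c['frame'][v-50:v+50,u-50:u+50,::-1],(500,500),interpolation=cv2.INTER_CUBIC))"
```

```text
pos [592.2 -69.  183.6] rot [180.    0.  -78.8] j [ 12.  16. -15.  -0. -60.  -1.] t 26.8667 w 0.024938607500541807 shift [  1.1  -0.  127.6]
turn az deg 0.20928281670046545
```

View pics/a7.png

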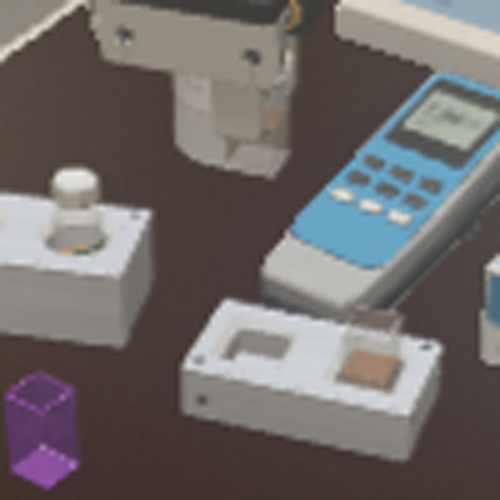

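Emit:
{"fn": "apply_moves", "kwargs": {
  "targets": [
    [0.2,0.001,0,0.015,0,0,0],
    [0.2,0,0,0.025,0,0,0],
    [0.2,0,0,0.025,0,0,0],
    [0.2,0,0,0.015,0,0,0],
    [0.2,0,0,0.01,0,0,0],
    [0.2,0,0,0.01,0,0,0],
    [0.2,0,0,0.01,0,0,0],
    [0.2,0,0,0.007,0,0,0],
    [0.2,0,0,0.004,0,0,0],
    [0.2,0,0,0,0,0,0],
    [0.2,0,0,0,0,0,0],
    [0.2,0,0,0,0,0,0]
  ]
}}

```text
time_s: 27.92
tcp_pos: [0.5936, -0.0703, 0.0631]
eef_rot: [-179.9, -0.0, -78.8]
contact_force: [-0.2, 0.5, -1.0]
gripper_width: 0.025
gripper_force: 10.0
```

Emit:
{"fn": "apply_moves", "kwargs": {
  "targets": [
    [0.2,0,0,0.004,0,0,0],
    [0.2,0,0,0.002,0,0,0],
    [0.2,0,0,0,0,0,0],
    [0.2,0,0,0,0,0,0],
    [0.2,0,0,0,0,0,0]
  ]
}}

```text
time_s: 28.33
tcp_pos: [0.5932, -0.0704, 0.0566]
eef_rot: [180.0, -0.0, -78.8]
contact_force: [-0.1, -0.4, -0.6]
gripper_width: 0.025
gripper_force: 10.0
```

Emit:
{"fn": "apply_moves", "kwargs": {
  "targets": [
    [0.2,0,0,0.001,0,0,0],
    [0.2,0,0,0,0,0,0],
    [0.42,0,0,0,0,0,0],
    [0.42,0,0,0,0,0,0],
    [0.42,0,0,0,0,0,0],
    [0.42,0,0,0,0,0,0],
    [0.42,0,0,-0.01,0,0,0],
    [0.42,0,0,-0.02,0,0,0],
    [0.42,0,0,-0.035,0,0,0],
    [0.42,0,0,-0.035,0,0,0],
    [0.42,0,0,-0.035,0,0,0],
    [0.42,0,0,-0.035,0,0,0],
    [0.42,0,0,0,0,0,0],
    [0.42,0,0,0,0,0,0],
    [0.42,0,0,0,0,0,0]
  ]
}}

```text
time_s: 29.58
tcp_pos: [0.5929, -0.0702, 0.226]
eef_rot: [-180.0, 0.0, -78.8]
contact_force: [-0.1, 0.5, -0.3]
gripper_width: 0.0365
gripper_force: 0.0
```

```bash
python3 -c "
from h import *
from plant import capture
c=capture('scene'); P=pts(c)
for (x,y,h) in((.5925,-.07,.06),(.606,-.1285,.06),(.591,.107,.084),(.609,.0485,.084),(.582,-.288,.096),(.443,-.308,.058)):
    q=P[(np.hypot(P[...,0]-x,P[...,1]-y)<.03)&(abs(P[...,2]-h)<.006)]
    if len(q)>3: print(len(q),cv2.minAreaRect((q[:,:2]*1000).astype(np.float32)),np.median(q[:,2]))
cv2.imwrite('pics/a8.png',cv2.resize(c['frame'][130:270,160:370,::-1],(800,533),interpolation=cv2.INTER_CUBIC))"
```

```text
66 ((591.63037109375, -71.09014129638672), (29.361873626708984, 24.533611297607422), 9.63486385345459) 0.059342291087014776
71 ((604.512451171875, -128.73745727539062), (27.479589462280273, 25.262128829956055), 4.6326189041137695) 0.059069966347068625
57 ((591.0860595703125, 106.8692398071289), (23.822444915771484, 22.036285400390625), 77.03331756591797) 0.08455380694703962
55 ((609.5269165039062, 50.25006866455078), (21.854585647583008, 22.70730972290039), 0.24713239073753357) 0.08480470219255887
56 ((581.2350463867188, -287.8905029296875), (18.563356399536133, 17.449935913085938), 50.055877685546875) 0.09654380998049578
150 ((442.8555908203125, -308.715576171875), (46.15569305419922, 46.33256149291992), 75.67666625976562) 0.056924952835599285
```

View pics/a8.png

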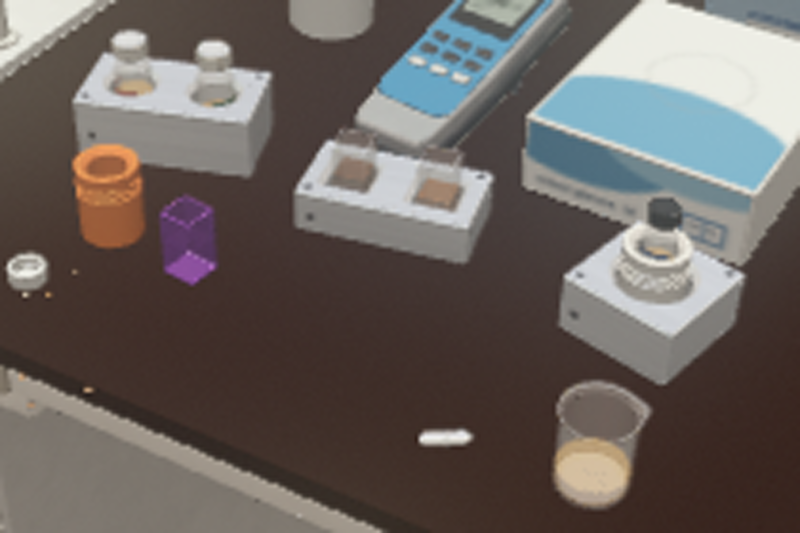

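Everything is seated: both vials stand in the two-bore block (130,60 and 213,70), both cuvettes are in their wells (352,160 and 438,180), and the small vial is in the sleeve (657,245). The beaker has not moved.

```bash
python3 -c "
from plant import close_job
print(close_job())"
```

```text
the job is handed in; nothing more can be done
None
```

The job is handed in: a last camera check showed the sleeve, small vial, large vial and cuvette upright on the bottom of their bores, with the stored samples and the beaker where they were; `close_job()` returned no verdict.

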